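Load a sample tube and slide it to the reading notch

ROBOT

A 7-joint arm with a two-finger parallel gripper is mounted at the origin on the work surface. World frame = base frame: x ahead of the robot, y to its left, z up, the work surface at z = 0. Lengths are in m, angles in rad, forces in N, time in s.
With the tool pointing down it reaches from about 0.425 to 0.925 m from the base axis. Payload 6.8 kg.
Tool frame: the origin (TCP) lies at the very end of the fingers, on their centre line; the grasp point (between the pads) lies 19 mm behind it; z points along the fingers, y is the line along which they close (so a half turn about z gives the same grasp; the last joint's range is limited). The gripper opens to 88 mm and grips with 3 to 60 N. Pads are 20 mm wide; open, the fingers measure 115 mm over their backs; the gripper's body (75 mm by 178 mm) begins 61 mm behind the grasp point.
Start: joints at [-1.221, 0.477, 0.022, 1.555, -0.011, 1.109, -0.083], TCP at [0.298, 0.606, 0.184] pointing down, gripper open.
Joint ranges: [-2.96, 2.96], [-0.34, 2.1], [-1.41, 1.46], [0.24, 2.44], [-1.37, 4.51], [0.17, 1.92], [-2.96, 2.96]. Speed limits (rad/s): [2.39, 2.39, 3.14, 3.14, 3.14, 3.14, 3.14].

INTERFACE

Orientations are given as a rotation vector (axis times angle).
In Python, from bench import ctrl gives the robot as it stands. The module is installed in compiled form; this text tells all that it offers.
- The arm moves only by the tool arm_command, never from a script. Its argument "plan" is text: rows parted by semicolons, each of 5 numbers parted by spaces: the shift along the tool's x, y, z in m, then the turn about the tool's z in rad, then the finger opening in m, from 0 to 0.0878. A call has exactly 5 rows; each row shifts and turns the commanded pose from where the row before left it, along the tool's axes as they then stand; what a row does not reach is not made up. A row lasts 1/12 s, in which the tool goes at most 41.7 mm and 7.16 degrees, less where a joint would pass 70% of its speed; a pose out of reach is approached as far as the arm can. A call with a gripper value outside its range is refused whole. The fingers move at their own pace and stop on an object; "grip_force" is the grip in N (left out, the last holds). Time passes only in rows, so rows that do not move let the fingers close, or fill a call up. It gives the time, the measured TCP pose, the force, the opening and the grip force at its end, in the units of the state.
- ctrl.observe(): the state, without advancing time (a new reading comes with each control period).
- ctrl.read_camera(name): name is "scene" or "top" or "wrist"; returns the picture (480x640x3 uint8, blue, green, red); there is no depth.
- ctrl.camera_model(name): a dict with "fx", "fy", "cx", "cy" (pixels), "rvec" (rotation vector, rad) and "tvec" (3), from world to camera coordinates, as OpenCV has them; the wrist camera has in their place "mount" (4x4, takes a point from camera to tool coordinates, whose origin is the TCP and whose axes are the flange's). Camera axes: x right, y down, z forward; pixel columns grow to the right and rows downward; lengths in m; the calibration is good to about 2 mm. A picture is of the moment at which its call begins: read the wrist's pose just before it. camera_model takes no time and is no camera call.
- ctrl.hand_in(): hands the job in; it is judged then, once.
Trained networks look in the newest picture that a camera, given by its name, has taken for a name from the list of things; names that differ only in an ending like _2 or _b are one class to them, and where a whole thing is asked for, a point or a joint stands for the part that bears it (a point fixed in the world has none). Each returns a list of dicts, best first, with "score" (0 to 1); they miss things now and then, are a little off and sometimes report something else, mostly with a low value. They report only what shows in the picture. A call takes as long as a camera call. They do not tell look-alikes from the thing itself.
- ctrl.trace(camera, target): "pixels" (480x640 bool, what is visible of it) and "uv" ([column, row] in pixels, amid what is visible of it).
- ctrl.mark_of(camera, target): "uv" ([column, row] in pixels: a listed point, or the origin of a listed thing).
The state is a dict: "clock": time; "q": joint angles; "qd": joint speeds; "tau": joint torques, N m; "tool_pos": TCP position; "ee_rot": TCP orientation; "force": force on the tool from outside, world axes, zero at the start; "wrist_torque": the same for the moment, N m; "finger_gap": finger opening in m; "grip_force": force on a finger pad.
Only numpy, scipy, OpenCV 4.12 (cv2) and the standard library are available. Lean on these libraries where they do the work, as an engineer would, in place of code of your own. Each camera call takes 0.05 s, during which the arm holds its last target. There are 200 camera calls.

TASK

Take the blue-capped sample tube out of the rack and stand it upright in the white cup of the slide, fully down and let go, while the slide is still at its loading end. Then take the slide by its orange handle and slide it along the rail towards the reader until its spring ball clicks into the notch, and finish still gripping the handle, holding the slide still at the notch with the tube standing in it. Leave the other tubes and everything else on the bench as they are.

Things in the scene. Friction and masses are not known exactly. Their poses are not given: they have to be found in the camera images.
- tube_blue: the sample tube to load: amber glass tube 16 mm in diameter with a blue cap 17 mm in diameter, 100 mm tall in all (the cap is the top 25 mm), about 35 g; origin at the centre of its underside, z up along the tube. It stands in one of the three rack holes at the start
- tube_red: the same kind of tube with a red cap, in another rack hole; leave it
- tube_green: the same kind of tube with a green cap, in another rack hole; leave it
- rack: white plastic tube rack, fixed, 170 x 60 mm and 45 mm high, origin at the centre of its underside; three holes 19 mm wide in a row along its x axis, at -55, 0 and +55 mm, 35 mm deep (their floors 10 mm above the bench), so a standing tube's top is 110 mm above the bench
- cup_floor (a point): centre of the inner floor of the white round cup on the slide, 43 mm above the bench; cup bore 20 mm in diameter, flaring over its top 12 mm to a 32 mm mouth at its rim 38 mm above this point. Its axes are those of the slide: y lies along the rail, and the slide runs to -y
- handle (a point): foot of the orange upright handle block of the slide: 26 mm (x) x 14 mm (y, along the rail) x 46 mm tall, on the slide's grey plate; this point is the centre of its underside, 39 mm above the bench, 75 mm in -x (towards the robot) from the cup's axis. Same axes as the cup. Grip it across its 14 mm, above the plate's top (z = 39 mm). Moving the slide along the rail takes 1 to 2 N
- carriage: the slide: grey plate with handle, cup and ball plunger, sliding on the rail; origin on the rail's centre line at bench height, level with the handle, cup axis (5 mm in its +x) and ball along the rail. Runs to its -y; travel 0.32 m, starting 0 to 50 mm from the loading end
- fixture: the fixed rail: 50 x 440 mm base on the bench, along its y; origin at the centre of its underside; the loading end is +y
- ball (a point): centre of the slide's small spring-loaded steel ball (8 mm in diameter), under the brass plunger at the slide's +x edge, 22 mm above the bench, below a yellow pointer tab; 120 mm in +x from the handle's centre. Same axes as the cup
- index: dark steel index block beside the rail (34 x 50 mm, 16 mm high), fixed, origin at its underside directly below the notch; it carries the cream reader head (60 mm wide, 58 mm high) on its +x side and the two steel cross bars between which the notch lies, with a yellow line at the notch and another on the head. 0.10 to 0.29 m of travel from the slide's start
- notch (a point): middle between the two bars (11 mm apart), at ball height; slide's axes. The slide is at the notch when the ball's y along the rail equals it. On the way the ball meets the near bar 12 mm before: resistance rises to about 6 N, fades to none at the crest 5.5 mm before the notch, then the ball pulls the slide on and centres it with about 5 N; leaving takes about 5 N
- solvent: bystander: amber bottle 66 mm in diameter, 130 mm tall, origin at its underside
- jar: bystander: glass jar with blue lid, 56 mm in diameter, 50 mm tall, origin at its underside
- beaker: bystander: white beaker, 64 mm in diameter, 75 mm tall, origin at its underside
- marker: bystander: black marker pen with green cap, 122 mm long, 16 mm thick, lying along its x axis, origin at its underside
- capbox: bystander: cardboard box 90 x 70 x 40 mm, origin at its underside
Not all that is in view belongs to the job. Leave any yellow look-alike of the tube_blue alone. What is shaped like the index but purple is not meant.

How it is judged:
By the outcome, as a careful person would: the job done as asked, in the order asked, and still so for the second after the job is handed in, while the arm keeps its last pose, push and grip.
It also fails if it takes over 64 s, if anything falls off the work surface, if the arm or the gripper's body presses on something with over 40 N, if the wrist force passes 120 N, or if a joint passes its speed limit or range.

## Working session

There is one attempt and no reset: what is moved stays moved. The work goes in short steps, Python scripts to look and compute and a tool call to move; the robot and the scene stay as the last step left them, time stands still between calls to the robot, and variables do not carry over. Pictures are saved under pics/ and viewed, at most 10 in all, crops included, and the job is handed in when it is done.

Besides the shell and the picture viewer there is one more tool, called after "Emit:" as name(argument=value, ...) on one line, values as JSON. arm_command: Moves the arm, as the interface text tells. Its arguments: {"type":"object","properties":{"plan":{"type":"string"},"grip_force":{"type":"number"}},"required":["plan"]}

```bash
mkdir -p pics
cat > h.py <<'E'
import numpy as np, cv2
from scipy.spatial.transform import Rotation as R
from bench import ctrl
def cam(n):
    m=ctrl.camera_model(n); K=np.array([[m['fx'],0,m['cx']],[0,m['fy'],m['cy']],[0,0,1.]])
    if 'mount' in m:
        s=ctrl.observe(); T=np.eye(4); T[:3,:3]=R.from_rotvec(s['ee_rot']).as_matrix(); T[:3,3]=s['tool_pos']
        W=T@np.array(m['mount']); return K,W[:3,:3],W[:3,3]
    Rm=R.from_rotvec(np.ravel(m['rvec'])).as_matrix(); return K,Rm.T,-Rm.T@np.ravel(m['tvec'])
def ray(n,uv):
    K,A,c=cam(n); d=A@np.linalg.inv(K)@np.array([uv[0],uv[1],1.]); return c,d/np.linalg.norm(d)
def atz(n,uv,z):
    c,d=ray(n,uv); return c+d*(z-c[2])/d[2]
def proj(n,p):
    K,A,c=cam(n); q=K@(A.T@(np.asarray(p)-c)); return q[:2]/q[2]
def tri(rays):
    M=sum(np.eye(3)-np.outer(d,d) for c,d in rays); b=sum((np.eye(3)-np.outer(d,d))@c for c,d in rays)
    return np.linalg.solve(M,b)
E
cat > a.py <<'E'
from h import *
np.set_printoptions(precision=4,suppress=True)
s=ctrl.observe(); print(s['clock'],s['tool_pos'],s['ee_rot'])
for n in ['scene','top']:
    cv2.imwrite(f'pics/{n}0.png',ctrl.read_camera(n))
zs=dict(tube_blue=.01,tube_red=.01,tube_green=.01,rack=0,cup_floor=.043,handle=.039,carriage=0,fixture=0,ball=.022,index=0,notch=.022)
for t,z in zs.items():
    rs={}
    for n in ['scene','top']:
        for r in ctrl.mark_of(n,t)[:3]:
            print(t,n,round(r['score'],2),np.round(r['uv'],1),atz(n,r['uv'],z)[:2])
            rs.setdefault(n,ray(n,r['uv']))
    if len(rs)==2: print('   tri',tri(list(rs.values())))
for n in ['scene','top','wrist']: 
    K,A,c=cam(n); print(n,K[0,0],c,A[:,2])
E
python3 a.py
```

```text
0.0 [0.2981 0.6049 0.1829] [-0.7128 -3.0594  0.0028]
tube_blue scene 0.93 [436.1 350.9] [0.4728 0.2341]
tube_blue scene 0.57 [449.8 394.8] [0.5108 0.3121]
tube_blue scene 0.54 [396.6 388.1] [0.5778 0.251 ]
tube_blue top 0.64 [202.4 218.1] [0.5782 0.2387]
tube_blue top 0.43 [209.  263.3] [0.4646 0.2191]
   tri [0.5451 0.245  0.103 ]
tube_red scene 0.51 [500.3 371.9] [0.4081 0.3297]
tube_red top 0.44 [161.9 285.6] [0.4077 0.3354]
   tri [0.4092 0.3324 0.0148]
tube_green scene 0.87 [476.1 382. ] [0.4569 0.3199]
tube_green scene 0.5 [205.6 176. ] [ 0.6035 -0.4192]
tube_green scene 0.36 [325.4 308.6] [0.5851 0.0452]
tube_green top 0.47 [167.4 264. ] [0.4617 0.3233]
   tri [0.4612 0.3217 0.0174]
rack scene 0.97 [474.7 383.3] [0.4554 0.3175]
rack top 0.89 [165.6 267.9] [0.4522 0.3302]
   tri [0.4558 0.3237 0.009 ]
cup_floor scene 0.62 [325.8 310.4] [0.5998 0.0678]
cup_floor top 0.68 [271.6 204.2] [0.6108 0.062 ]
   tri [0.6056 0.0655 0.0459]
handle scene 0.79 [352.5 291.2] [0.5317 0.058 ]
handle scene 0.48 [204.7 176.3] [ 0.6165 -0.3886]
handle top 0.87 [270.9 236.8] [0.5305 0.0626]
   tri 
[... 491 characters left out ...]
 0.9 [407.3 228.4] [ 0.3169 -0.033 ]
index top 0.97 [343.3 185.2] [ 0.6671 -0.1157]
index top 0.64 [309.9 321.5] [ 0.3225 -0.035 ]
   tri [ 0.671  -0.1184  0.0029]
notch scene 0.79 [402.9 218.6] [ 0.3211 -0.0461]
notch scene 0.64 [239.7 268.7] [ 0.676  -0.1236]
notch scene 0.22 [324.1 311.7] [0.5958 0.0565]
notch top 0.81 [346.1 181. ] [ 0.6741 -0.1219]
notch top 0.59 [303.4 325.1] [ 0.3149 -0.0196]
notch top 0.38 [355.7 293.3] [ 0.3942 -0.1477]
   tri [ 0.5495 -0.0056  0.2572]
scene 600.592234533517 [0.9584 0.5887 0.9567] [-0.3752 -0.5525 -0.7442]
top 596.9224338446072 [ 0.415  -0.0676  1.5024] [ 0.0806  0.0082 -0.9967]
wrist 343.007856729521 [0.2359 0.6347 0.3847] [ 0.2293 -0.1135 -0.9667]
```

View pics/scene0.png

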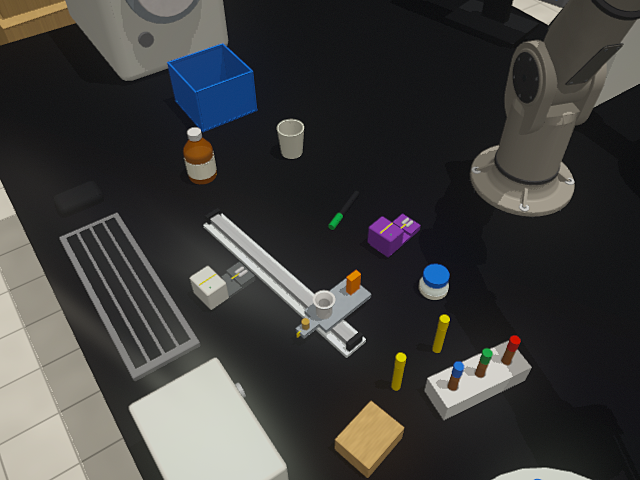

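View pics/top0.png

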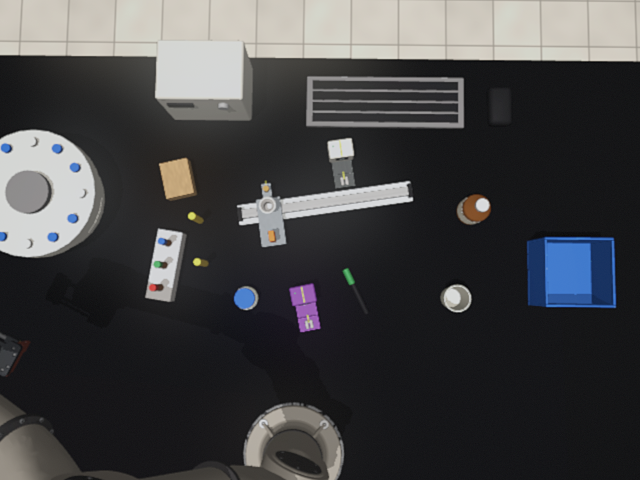

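The scene picture shows three capped tubes in the white rack: blue at (457,375), green at (486,362) and red at (514,349). Two yellow look-alikes stand loose at (441,333) and (399,371). The slide's cup is at (323,302) with its orange handle at (354,281). The grey index with the cream head is at (215,285), and the purple decoy is at (393,233).

Candidates for tube_blue are the rack's blue cap (457,375), the yellow tubes (441,333) and (399,371), and the jar's blue lid (435,275). I choose the blue cap in the rack.

```bash
cat > b.py <<'E'
from h import *
np.set_printoptions(precision=4,suppress=True)
im={n:cv2.imread(f'pics/{n}0.png') for n in ['scene','top']}
def blob(n,lo,hi,near,rad=22):
    m=cv2.inRange(cv2.cvtColor(im[n],cv2.COLOR_BGR2HSV),lo,hi)
    k,l,st,c=cv2.connectedComponentsWithStats(m)
    best=max((i for i in range(1,k) if np.hypot(*(c[i]-near))<rad),key=lambda i:st[i,4]); return c[best],st[best,4]
C=dict(blue=((100,120,50),(125,255,255),(458,369),(162,241)),green=((45,100,40),(85,255,255),(487,355),(157,265)),red=((0,150,60),(8,255,255),(514,342),(153,288)),
 orange=((8,150,100),(20,255,255),(354,281),(270,237)))
for k,(lo,hi,a,b) in C.items():
    u,_=blob('scene',lo,hi,a);v,_=blob('top',lo,hi,b); z=.0975 if k!='orange' else .07
    print(k,u,v,tri([ray('scene',u),ray('top',v)]),atz('scene',u,z),atz('top',v,z+.008))
cv2.imwrite('pics/crop1.png',cv2.resize(im['scene'][300:430,380:550],None,fx=4,fy=4,interpolation=cv2.INTER_CUBIC))
E
python3 b.py
```

```text
blue [457.3185 368.8854] [161.7105 240.7368] [0.514  0.3134 0.1033] [0.5117 0.3109 0.0975] [0.5133 0.3134 0.1055]
green [485.6536 355.6732] [157.4722 263.8611] [0.4596 0.3215 0.1029] [0.4572 0.3192 0.0975] [0.4588 0.3216 0.1055]
red [513.3509 342.9181] [153.2    287.0857] [0.4051 0.3299 0.1027] [0.4025 0.3277 0.0975] [0.4045 0.3298 0.1055]
orange [352.9963 281.5809] [271.5556 235.5556] [0.5315 0.0582 0.0688] [0.5323 0.0587 0.07  ] [0.5304 0.0577 0.078 ]
```

View pics/crop1.png

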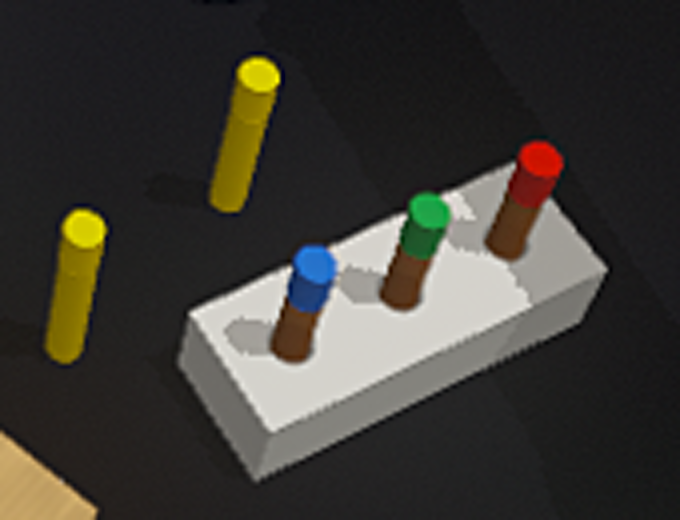

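The crop shows an amber tube with a blue cap at crop (315,280), in the rack hole nearest the loose yellow tubes, which are yellow all over. That is the target. I'll move above it, with the fingers closing across the rack's short side.

Emit:
arm_command(plan="0 0 0 -0.102 0.05; 0 0 0 -0.102 0.05; 0 0 0 -0.102 0.05; -0.025 -0.025 0 0 0.05; -0.025 -0.025 0 0 0.05", grip_force=20)

```text
clock: 1.62
tool_pos: [0.3384, 0.5497, 0.1835]
ee_rot: [-0.23, -3.132, -0.001]
force: [1.0, -0.6, 1.4]
finger_gap: 0.0577
grip_force: 0.0
```

Emit:
arm_command(plan="-0.025 -0.025 0 0 0.05; -0.025 -0.025 0 0 0.05; -0.025 -0.025 0 0 0.05; -0.025 -0.025 0 0 0.05; -0.025 -0.025 0 0 0.05")

```text
clock: 2.03
tool_pos: [0.4457, 0.4046, 0.1841]
ee_rot: [0.238, 3.132, 0.001]
force: [0.3, -0.0, 0.6]
finger_gap: 0.05
grip_force: 0.0
```

Emit:
arm_command(plan="-0.025 -0.025 0 0 0.05; -0.025 -0.025 0 0 0.05; -0.006 -0.006 0 0 0.05; 0 0 0 0 0.05; 0 0 0 0 0.05")

```text
clock: 2.45
tool_pos: [0.4915, 0.3427, 0.1839]
ee_rot: [-0.239, -3.132, -0.001]
force: [-0.2, 0.8, -0.6]
finger_gap: 0.0501
grip_force: 0.0
```

```bash
cat > go.py <<'E'
from h import *
np.set_printoptions(precision=4,suppress=True)
def go(p,ang=None):
    "shift (in tool axes as they stand after the turn) and the turn about tool z, to world p with tool x at ang deg"
    s=ctrl.observe(); M=R.from_rotvec(s['ee_rot']).as_matrix()
    a=np.degrees(np.arctan2(M[1,0],M[0,0])); th=0 if ang is None else -((ang-a+180)%360-180)
    M2=M@R.from_euler('z',th,degrees=True).as_matrix()
    print('pos',np.array(s['tool_pos']),'ang',round(a,2),'tilt z',M[:,2],'F',np.array(s['force']),'gap',s['finger_gap'],'t',s['clock'])
    print('turn rad',round(np.radians(th),4),'shift',M2.T@(np.array(p)-s['tool_pos']))
E
cat > c.py <<'E'
from go import *
im=ctrl.read_camera('wrist'); cv2.imwrite('pics/w1.png',im)
h=cv2.cvtColor(im,cv2.COLOR_BGR2HSV)
m=cv2.inRange(h,(100,120,50),(125,255,255))
k,l,st,c=cv2.connectedComponentsWithStats(m)
for i in range(1,k):
    if st[i,4]>60: print(c[i],st[i],atz('wrist',c[i],.105))
for r in ctrl.mark_of('wrist','tube_blue'): print(r,atz('wrist',r['uv'],.01))
print('proj top',proj('wrist',[.5137,.313,.11]))
go([.5137,.313,.073],171.4)
E
python3 c.py
```

```text
[ 68.8012 135.0981] [  38  108   63   55 2722] [0.3857 0.1632 0.105 ]
[597.6562 226.2486] [578 212  40  30 925] [0.5222 0.5771 0.105 ]
[285.2047 257.184 ] [276 245  19  24 337] [0.5101 0.3136 0.105 ]
[542.8475 288.8711] [529 276  28  26 551] [0.5727 0.5327 0.105 ]
{'uv': [210.8, 200.1], 'score': 0.72} [0.4624 0.2312 0.01  ]
{'uv': [293.2, 233.0], 'score': 0.63} [0.5127 0.3148 0.01  ]
proj top [284.1654 263.7067]
pos [0.4903 0.3444 0.1838] ang 171.48 tilt z [-0.0007  0.001  -1.    ] F [-0.3528  0.2353  0.3251] gap 0.05013100879272173 t 2.55
turn rad 0.0013 shift [-0.028  -0.0276  0.1108]
```

View pics/w1.png

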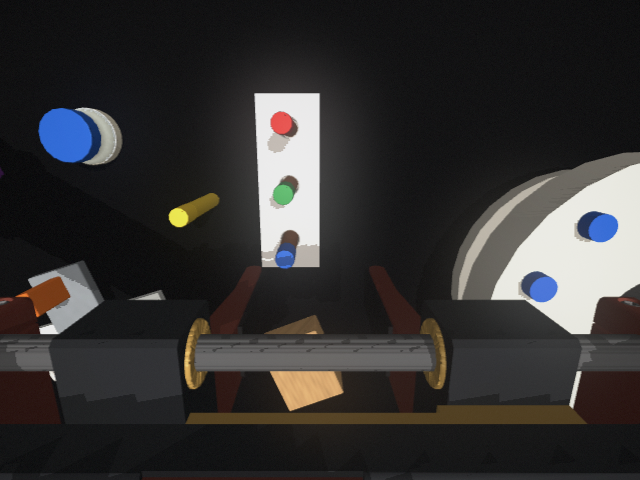

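The wrist picture shows the blue cap at (285,257), just ahead of the finger tips. It is the nearest tube in the rack row, and the green (283,195) and red (281,123) caps are clear of the fingers. Next I centre over it, descend and grip.

Emit:
arm_command(plan="-0.013 -0.0135 0 0 0.05; -0.0138 -0.0138 0 0 0.05; 0 0 0.02 0 0.05; 0 0 0.02 0 0.05; 0 0 0 0 0.05")

```text
clock: 2.97
tool_pos: [0.5109, 0.3116, 0.1403]
ee_rot: [-0.233, -3.128, 0.005]
force: [-0.3, -0.6, -0.3]
finger_gap: 0.0499
grip_force: 0.0
```

```bash
python3 -c "
from go import *
go([.5125,.3135,.073],171.4)"
```

```text
pos [0.5109 0.3116 0.1403] ang 171.47 tilt z [-0.0053 -0.0029 -1.    ] F [-0.3181 -0.5516 -0.2748] gap 0.049865119110421095 t 2.9667
turn rad 0.0012 shift [-0.0017  0.0023  0.0673]
```

Emit:
arm_command(plan="0 0.001 0.017 0 0.05; 0 0 0.017 0 0.05; 0 0 0.017 0 0.05; 0 0 0.016 0 0.05; 0 0 0 0 0.05")

```text
clock: 3.38
tool_pos: [0.5115, 0.313, 0.0746]
ee_rot: [-0.233, -3.129, 0.004]
force: [-1.1, -1.4, 0.1]
finger_gap: 0.0499
grip_force: 0.0
```

Emit:
arm_command(plan="0 0 0 0 0.01; 0 0 0 0 0.01; 0 0 0 0 0.01; 0 0 0 0 0.01; 0 0 0 0 0.01")

```text
clock: 3.8
tool_pos: [0.5147, 0.3126, 0.0778]
ee_rot: [0.238, 3.131, 0.002]
force: [-0.1, -1.3, 0.5]
finger_gap: 0.02
grip_force: 0.0
```

Emit:
arm_command(plan="0 0 0 0 0.01; 0 0 0 0 0.01; 0 0 0 0 0.01; 0 0 -0.008 0 0.01; 0 0 -0.012 0 0.01")

```text
clock: 4.22
tool_pos: [0.5134, 0.3116, 0.0965]
ee_rot: [-0.238, -3.131, 0.003]
force: [0.6, 0.5, 0.7]
finger_gap: 0.0098
grip_force: 0.0
```

The fingers closed to 9.8 mm, so they are empty. I need to look.

```bash
python3 -c "
from go import *
for n in ['wrist','scene','top']: cv2.imwrite(f'pics/{n}2.png',ctrl.read_camera(n))
a=cv2.imread('pics/scene2.png')[270:430,360:560]; b=cv2.imread('pics/wrist2.png')[90:400,150:490]
cv2.imwrite('pics/m2.png',np.hstack([cv2.resize(a,(400,320)),cv2.resize(b,(351,320))]))
go([.5125,.3135,.073],171.4)
print(proj('wrist',[.5125,.3135,.11]),proj('scene',ctrl.observe()['tool_pos']),proj('wrist',ctrl.observe()['tool_pos']))"
```

```text
pos [0.5153 0.3129 0.0986] ang 171.29 tilt z [ 0.0025  0.0018 -1.    ] F [-0.5582  0.2593  0.1666] gap 0.010155012537992891 t 4.3667
turn rad -0.0019 shift [0.0029 0.0001 0.0256]
[318.048  262.8033] [456.5855 370.5933] [317.5159 261.044 ]
```

View pics/m2.png

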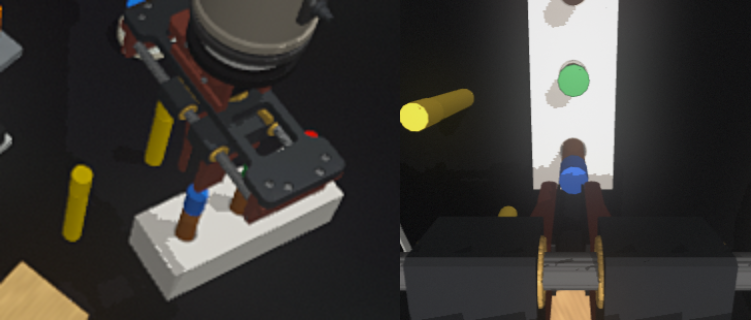

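```bash
python3 -c "
import cv2,numpy as np
a=cv2.imread('pics/scene2.png')[310:410,410:530]; b=cv2.imread('pics/wrist2.png')[210:310,260:380]
t=cv2.imread('pics/top2.png')[210:310,110:230]
cv2.imwrite('pics/m3.png',np.vstack([np.hstack([cv2.resize(x,(400,333),interpolation=cv2.INTER_CUBIC) for x in (a,b)]),np.hstack([cv2.resize(t,(312,260)),np.zeros((260,488,3),np.uint8)])]))"
```

```text
(no output)
```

View pics/m3.png

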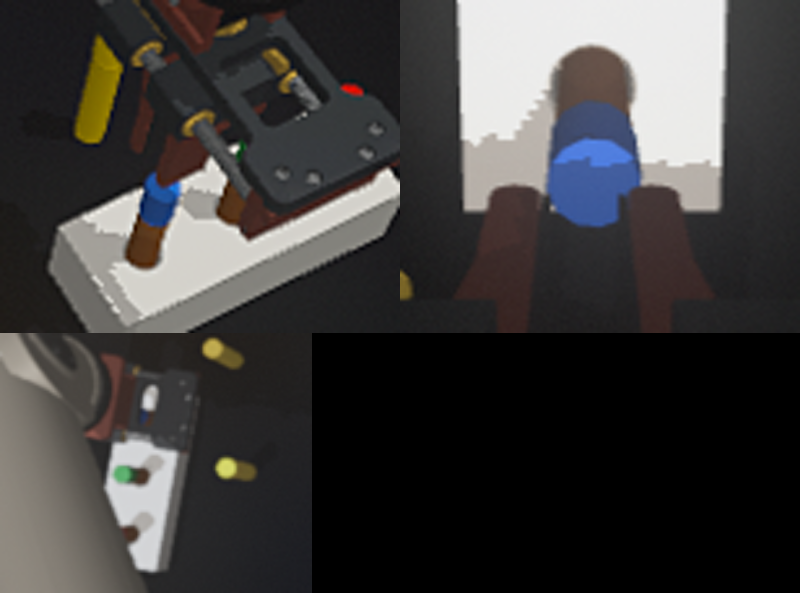

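```bash
python3 -c "
from h import *
np.set_printoptions(precision=4,suppress=True)
m=ctrl.camera_model('wrist');M=np.array(m['mount']);print(M)
Ki=np.linalg.inv(cam('wrist')[0])
for u in ([262,267],[370,267]):
  for z in (.15,.16,.17,.18,.19,.2): print(u,z,(M@np.append(Ki@[*u,1]*z,1))[:3])
for p in ([0,0,0],[.01,.025,0],[.01,-.025,0],[.01,.025,-.04],[0,.025,-.04],[-.01,.025,-.04]):
  q=np.linalg.inv(M)@np.append(p,1); q=np.linalg.inv(Ki)@q[:3]; print(p,q[:2]/q[2])
s=ctrl.observe()
for dz in (0,.015,.03,.045): print(dz,proj('scene',s['tool_pos']+np.array([0,0,dz])))
"
```

```text
[[ 0.0005 -0.9668 -0.2557  0.0694]
 [ 1.      0.0007 -0.0005 -0.0016]
 [ 0.0007 -0.2556  0.9668 -0.2008]
 [ 0.      0.      0.      1.    ]]
[262, 267] 0.15 [ 0.0177 -0.0247 -0.0593]
[262, 267] 0.16 [ 0.0143 -0.0263 -0.0499]
[262, 267] 0.17 [ 0.0109 -0.0278 -0.0405]
[262, 267] 0.18 [ 0.0074 -0.0294 -0.031 ]
[262, 267] 0.19 [ 0.004  -0.0309 -0.0216]
[262, 267] 0.2 [ 0.0005 -0.0325 -0.0122]
[370, 267] 0.15 [ 0.0178  0.0225 -0.0593]
[370, 267] 0.16 [ 0.0143  0.0241 -0.0499]
[370, 267] 0.17 [ 0.0109  0.0257 -0.0404]
[370, 267] 0.18 [ 0.0074  0.0273 -0.031 ]
[370, 267] 0.19 [ 0.004   0.0289 -0.0216]
[370, 267] 0.2 [ 0.0006  0.0305 -0.0121]
[0, 0, 0] [317.5159 261.044 ]
[0.01, 0.025, 0] [358.5235 245.5438]
[0.01, -0.025, 0] [276.5966 245.4851]
[0.01, 0.025, -0.04] [368.3688 268.36  ]
[0, 0.025, -0.04] [367.5679 287.0206]
[-0.01, 0.025, -0.04] [366.7903 305.1385]
0 [456.5855 370.5933]
0.015 [458.1316 365.8417]
0.03 [459.7147 360.9767]
0.045 [461.336 355.994]
```

The enlarged crops show the blue tube still standing in its hole. In the wrist view its cap is at about (318,262), and the finger ends lie above it. By geometry the visible finger ends (row 267) sit about 40 mm short of the reported TCP (tool z ≈ -0.04), so the fingers closed above the cap. I'll open, go lower while watching the force, and close at tool z ≈ 0.047. That height is safe whichever reading is right.

Emit:
arm_command(plan="0.002 0 -0.02 0 0.05; 0 0 -0.01 0 0.05; 0 0 0 0 0.05; 0 0 0 0 0.05; 0 0 0 0 0.05")

```text
clock: 4.78
tool_pos: [0.512, 0.3123, 0.1263]
ee_rot: [-0.238, -3.132, 0.001]
force: [-0.1, 1.5, 0.3]
finger_gap: 0.0397
grip_force: 0.0
```

Emit:
arm_command(plan="0 0 0.02 0 0.05; 0 0 0.02 0 0.05; 0 0 0.015 0 0.05; 0 0 0 0 0.05; 0 0 0 0 0.05")

```text
clock: 5.2
tool_pos: [0.5114, 0.3118, 0.0706]
ee_rot: [-0.238, -3.13, 0.003]
force: [0.9, 0.4, 0.9]
finger_gap: 0.0502
grip_force: 0.0
```

Emit:
arm_command(plan="0 0 0.012 0 0.05; 0 0 0.012 0 0.05; 0 0 0 0 0.05; 0 0 0 0 0.05; 0 0 0 0 0.05")

```text
clock: 5.62
tool_pos: [0.5124, 0.3126, 0.048]
ee_rot: [0.238, 3.132, 0.0]
force: [-0.3, 0.3, -0.3]
finger_gap: 0.0498
grip_force: 0.0
```

Emit:
arm_command(plan="0 0 0 0 0.01; 0 0 0 0 0.01; 0 0 0 0 0.01; 0 0 0 0 0.01; 0 0 0 0 0.01")

```text
clock: 6.03
tool_pos: [0.5124, 0.3126, 0.0481]
ee_rot: [0.238, 3.132, 0.0]
force: [-0.8, -0.1, -0.2]
finger_gap: 0.0203
grip_force: 0.0
```

Emit:
arm_command(plan="0 0 0 0 0.01; 0 0 0 0 0.01; 0 0 0 0 0.01; 0 0 0 0 0.01; 0 0 0 0 0.01")

```text
clock: 6.45
tool_pos: [0.5124, 0.3125, 0.048]
ee_rot: [0.238, 3.132, 0.0]
force: [-0.6, -1.0, 1.7]
finger_gap: 0.0165
grip_force: 20.0
```

The cap is gripped (16.5 mm, 20 N). Now I lift it.

Emit:
arm_command(plan="0 0 -0.012 0 0.01; 0 0 -0.03 0 0.01; 0 0 -0.03 0 0.01; 0 0 -0.03 0 0.01; 0 0 -0.028 0 0.01", grip_force=30)

```text
clock: 6.87
tool_pos: [0.5122, 0.3124, 0.1803]
ee_rot: [0.238, 3.132, 0.001]
force: [0.4, -0.6, -0.8]
finger_gap: 0.0163
grip_force: 30.0
```

```bash
cat > d.py <<'E'
from go import *
im={n:cv2.imread(f'pics/{n}0.png') for n in ['scene','top']}
from b import blob
# rail ends in top: white fixture pixels direction
for n in ['scene','top']:
    ctrl.read_camera(n)
    r=ctrl.trace(n,'fixture')
    p=np.argwhere(r[0]['pixels'])[:,::-1].astype(float)
    P=np.array([atz(n,u,.01) for u in p])[:,:2]; c=P.mean(0); w,v=np.linalg.eigh(np.cov((P-c).T)); a=np.degrees(np.arctan2(*v[:,1][::-1]))
    print(n,'fixture',r[0]['score'],'axis deg',a,'mean',c)
    for t,z in (('cup_floor',.043),('handle',.039),('ball',.022),('notch',.022)):
        for r in ctrl.mark_of(n,t)[:2]: print(n,t,round(r['score'],2),np.round(r['uv'],1),atz(n,r['uv'],z))
go([.6056,.0655,.178],187.6)
E
python3 d.py | grep -v blue
```

```text
green [485.6536 355.6732] [157.4722 263.8611] [0.4596 0.3215 0.1029] [0.4572 0.3192 0.0975] [0.4588 0.3216 0.1055]
red [513.3509 342.9181] [153.2    287.0857] [0.4051 0.3299 0.1027] [0.4025 0.3277 0.0975] [0.4045 0.3298 0.1055]
orange [352.9963 281.5809] [271.5556 235.5556] [0.5315 0.0582 0.0688] [0.5323 0.0587 0.07  ] [0.5304 0.0577 0.078 ]Traceback (most recent call last):
  File "d.py", line 9, in <module>
    P=np.array([atz(n,u,.01) for u in p])[:,:2]; c=P.mean(0); w,v=np.linalg.eigh(np.cov((P-c).T)); a=np.degrees(np.arctan2(*v[:,1][::-1]))
                ~~~^^^^^^^^^
  File "h.py", line 13, in atz
    c,d=ray(n,uv); return c+d*(z-c[2])/d[2]
        ~~~^^^^^^
  File "h.py", line 11, in ray
    K,A,c=cam(n); d=A@np.linalg.inv(K)@np.array([uv[0],uv[1],1.]); return c,d/np.linalg.norm(d)
          ~~~^^^
  File "h.py", line 5, in cam
    m=ctrl.camera_model(n); K=np.array([[m['fx'],0,m['cx']],[0,m['fy'],m['cy']],[0,0,1.]])
ValueError: time passes only in moves, steps and waits
```

```bash
sed -i 's/^from b import blob//; s/for u in p\])/for u in p[::max(1,len(p)\/\/150)]])/' d.py; python3 d.py
```

```text
scene fixture 0.55 axis deg 101.65905594179596 mean [ 0.6059 -0.0334]
scene cup_floor 0.86 [324.1 308.5] [0.6    0.0626 0.043 ]
scene cup_floor 0.48 [367.5 442.5] [0.687  0.3093 0.043 ]
scene handle 0.65 [352.9 290.8] [0.5305 0.0577 0.039 ]
scene ball 0.96 [304.6 333.6] [0.6523 0.076  0.022 ]
scene notch 0.67 [239.1 270.3] [ 0.679  -0.1207  0.022 ]
scene notch 0.59 [403.3 219.8] [ 0.3227 -0.0428  0.022 ]
top fixture 0.87 axis deg 100.86506224582392 mean [ 0.6098 -0.0394]
top cup_floor 0.71 [269.7 205.1] [0.6085 0.0666 0.043 ]
top cup_floor 0.71 [325.6 202.8] [ 0.6156 -0.0711  0.043 ]
top handle 0.66 [270.4 234.3] [0.5366 0.064  0.039 ]
top handle 0.61 [470.4 210.2] [ 0.6014 -0.428   0.039 ]
top ball 0.63 [264.5 191.2] [0.6462 0.0822 0.022 ]
top notch 0.92 [306.9 323.9] [ 0.3179 -0.0282  0.022 ]
top notch 0.9 [345.1 180.7] [ 0.6748 -0.1194  0.022 ]
pos [0.5121 0.3124 0.1774] ang 171.3 tilt z [-0.0006 -0.0004 -1.    ] F [-0.1446  0.2194 -0.1721] gap 0.016546114310575642 t 7.5667
turn rad -0.2845 shift [-0.06   -0.2571 -0.0005]
```

Emit:
arm_command(plan="0 0 0 -0.095 0.01; 0 0 0 -0.095 0.01; 0 0 0 -0.095 0.01; -0.01 -0.025 0 0 0.01; -0.01 -0.035 0 0 0.01")

```text
clock: 7.98
tool_pos: [0.5389, 0.2593, 0.1777]
ee_rot: [0.221, -3.133, -0.004]
force: [0.9, 0.4, -0.6]
finger_gap: 0.0163
grip_force: 30.0
```

Emit:
arm_command(plan="-0.01 -0.035 0 0 0.01; -0.01 -0.035 0 0 0.01; -0.01 -0.035 0 0 0.01; -0.01 -0.025 0 0 0.01; 0 0 0 0 0.01")

```text
clock: 8.4
tool_pos: [0.5997, 0.124, 0.1779]
ee_rot: [-0.194, 3.134, -0.006]
force: [0.4, -1.1, 0.2]
finger_gap: 0.0163
grip_force: 30.0
```

```bash
cat > e.py <<'E'
from go import *
im=ctrl.read_camera('wrist'); cv2.imwrite('pics/w3.png',im)
for t,z in (('cup_floor',.043),('handle',.039),('ball',.022),('notch',.022),('tube_blue',.14)):
    for r in ctrl.mark_of('wrist',t)[:2]: print(t,round(r['score'],2),np.round(r['uv'],1),atz('wrist',r['uv'],z))
go([.6056,.0655,.178],187.6)
E
python3 e.py
```

```text
cup_floor 0.74 [262.1 208.3] [0.5953 0.0761 0.043 ]
handle 0.86 [254.8 137.2] [0.5282 0.0642 0.039 ]
ball 0.68 [267.6 248.4] [0.6419 0.0865 0.022 ]
notch 0.81 [ 84.5 253.6] [ 0.6748 -0.1102  0.022 ]
notch 0.28 [314.6 243.2] [0.6291 0.1367 0.022 ]
tube_blue 0.84 [315.3 242.6] [0.595  0.1326 0.14  ]
tube_blue 0.72 [424.8 198.6] [0.5528 0.2041 0.14  ]
pos [0.5963 0.1341 0.1777] ang -172.21 tilt z [-0.0004  0.0007 -1.    ] F [ 0.6991  0.2153 -0.077 ] gap 0.016382777719068462 t 8.7
turn rad 0.0033 shift [-0.0001 -0.0692 -0.0003]
```

View pics/w3.png

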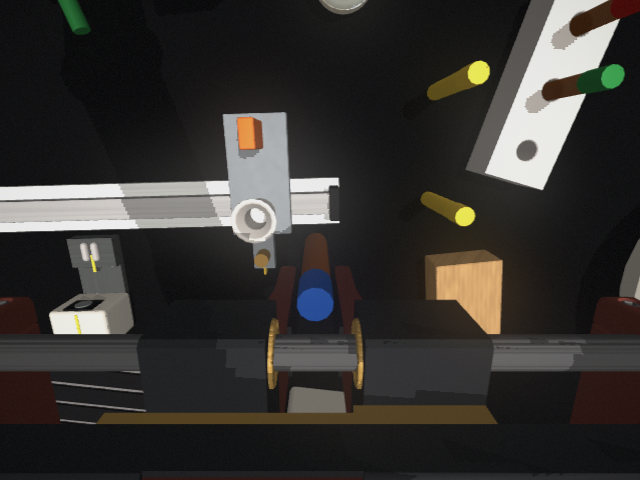

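The wrist picture shows the tube hanging upright in the fingers (cap 315,302), the cup mouth at (254,220), the handle at (250,133), the ball and pointer at (263,258), the rail running horizontally, and the true index at (93,255). The arm was still settling, so I measure again with a fresh pose.

```bash
cat > e.py <<'E'
from go import *
import h, sys
C=cam('wrist'); im=ctrl.read_camera('wrist'); cv2.imwrite('pics/w4.png',im)
C2=cam('wrist'); print('drift',C2[2]-C[2])
h.cam=lambda n,_c=cam: C if n=='wrist' else _c(n)
for t,z in (('cup_floor',.043),('handle',.039),('ball',.022),('notch',.022)):
    for r in ctrl.mark_of('wrist',t)[:2]: print(t,round(r['score'],2),np.round(r['uv'],1),atz('wrist',r['uv'],z))
g=cv2.cvtColor(im,cv2.COLOR_BGR2GRAY)
L=cv2.HoughLinesP(cv2.Canny(g,40,120),1,np.pi/720,40,minLineLength=90,maxLineGap=8)
for x1,y1,x2,y2 in L[:,0]:
    if max(y1,y2)<280 and min(y1,y2)>100 and abs(y2-y1)<40:
        a,b=atz('wrist',(x1,y1),.02),atz('wrist',(x2,y2),.02); d=a-b; print('line',(x1,y1,x2,y2),round(np.degrees(np.arctan2(d[1],d[0])),2)%180)
hs=cv2.cvtColor(im,cv2.COLOR_BGR2HSV)
m=cv2.inRange(hs,(5,150,170),(22,255,255)); ys,xs=np.nonzero(m[:280]); 
if len(xs): print('orange top',xs.mean(),ys.mean(),len(xs),atz('wrist',(xs.mean(),ys.mean()),.085), cv2.minAreaRect(np.c_[xs,ys].astype(np.float32)))
go([.6056,.0655,.178],187.6)
E
python3 e.py; python3 -c "
import cv2; im=cv2.imread('pics/w4.png'); cv2.imwrite('pics/w4c.png',cv2.resize(im[100:280,180:380],(800,720))[:600])"
```

```text
drift [ 0.     -0.0001  0.    ]
cup_floor 0.74 [250.2 212.6] [0.6005 0.0682 0.043 ]
handle 0.86 [245.8 136.8] [0.5288 0.0569 0.039 ]
ball 0.89 [255.3 249.6] [0.6451 0.0738 0.022 ]
notch 0.67 [ 73.8 249.8] [ 0.6721 -0.1216  0.022 ]
line (np.int32(122), np.int32(198), np.int32(218), np.int32(197)) 98.42
line (np.int32(46), np.int32(197), np.int32(159), np.int32(196)) 98.33
line (np.int32(19), np.int32(221), np.int32(109), np.int32(220)) 98.47
orange top 234.21317829457365 136.35852713178295 516 [0.5296 0.0563 0.085 ] ((239.06414794921875, 196.53558349609375), (156.68289184570312, 16.150358200073242), 85.33314514160156)
pos [0.5968 0.1329 0.1779] ang -172.3 tilt z [-0.      0.0002 -1.    ] F [-1.1257  0.1217 -0.1719] gap 0.015880477290947187 t 8.95
turn rad 0.0017 shift [ 0.0002 -0.0679 -0.0001]
```

View pics/w4c.png

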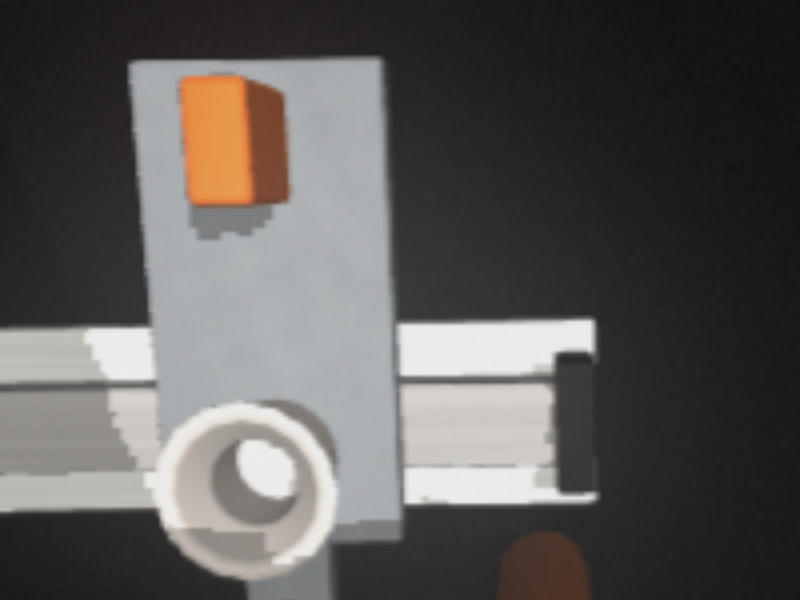

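```bash
cat > f.py <<'E'
from go import *
C=cam('wrist')
print('rim',atz('wrist',(241.7,222.5),.081),'floor',atz('wrist',(246.7,217),.043),'hand top',atz('wrist',(233.7,135),.085))
p=np.array(ctrl.observe()['tool_pos'])
print('tool proj tube bottom centre',proj('wrist',[p[0],p[1],.140]),'cap top',proj('wrist',[p[0],p[1],.240]))
im=cv2.imread('pics/w4.png')
h=cv2.cvtColor(im,cv2.COLOR_BGR2HSV)
m=cv2.inRange(h,(100,120,40),(125,255,255));m[:, :290]=0;m[:,345:]=0;ys,xs=np.nonzero(m);print('cap px',xs.min(),xs.max(),ys.min(),ys.max())
m=cv2.inRange(h,(0,60,30),(20,255,255));m[:220,:]=0;m[300:]=0;m[:,:300]=0;m[:,332:]=0;ys,xs=np.nonzero(m);print('amber px',[(y,xs[ys==y].min(),xs[ys==y].max()) for y in range(ys.min(),ys.min()+40,4) if (ys==y).any()])
E
python3 f.py
```

```text
rim [0.6026 0.0663 0.081 ] floor [0.6059 0.0637 0.043 ] hand top [0.5289 0.0546 0.085 ]
tool proj tube bottom centre [317.1455 244.5795] cap top [318.5021 307.9866]
cap px 296 333 269 321
amber px [(233, np.int64(313), np.int64(319)), (237, np.int64(307), np.int64(324)), (241, np.int64(305), np.int64(326)), (245, np.int64(305), np.int64(327)), (249, np.int64(304), np.int64(327)), (253, np.int64(304), np.int64(327)), (257, np.int64(303), np.int64(328)), (261, np.int64(303), np.int64(328)), (265, np.int64(302), np.int64(329)), (269, np.int64(302), np.int64(329))]
```

Emit:
arm_command(plan="0.002 -0.022 0 0 0.01; 0 -0.022 0 0 0.01; 0 -0.022 0 0 0.01; 0 0 0 0 0.01; 0 0 0 0 0.01")

```text
clock: 9.37
tool_pos: [0.6039, 0.0651, 0.178]
ee_rot: [-0.205, 3.135, -0.0]
force: [0.6, 0.9, -0.5]
finger_gap: 0.0163
grip_force: 30.0
```

Emit:
arm_command(plan="0 0 0.015 0 0.01; 0 0 0.02 0 0.01; 0 0 0.015 0 0.01; 0 0 0 0 0.01; 0 0 0 0 0.01")

```text
clock: 9.78
tool_pos: [0.6031, 0.0679, 0.1274]
ee_rot: [0.212, -3.133, -0.001]
force: [0.1, 0.1, 0.5]
finger_gap: 0.0166
grip_force: 30.0
```

```bash
cat > g.py <<'E'
from go import *
s=ctrl.observe(); im=ctrl.read_camera('wrist'); cv2.imwrite('pics/w5.png',im)
sc=ctrl.read_camera('scene')
a=cv2.resize(im[120:320,220:420],(400,400)); b=cv2.resize(sc[230:350,270:390],(400,400),interpolation=cv2.INTER_CUBIC)
cv2.imwrite('pics/m5.png',np.hstack([a,b]))
go([.6035,.067,.083],187.6)
E
python3 g.py
```

```text
pos [0.6044 0.0674 0.1289] ang -172.31 tilt z [ 0.0014  0.0006 -1.    ] F [ 0.1603 -1.1017  0.1121] gap 0.016359392290108347 t 9.8833
turn rad 0.0015 shift [ 0.001  -0.0003  0.0459]
```

View pics/m5.png

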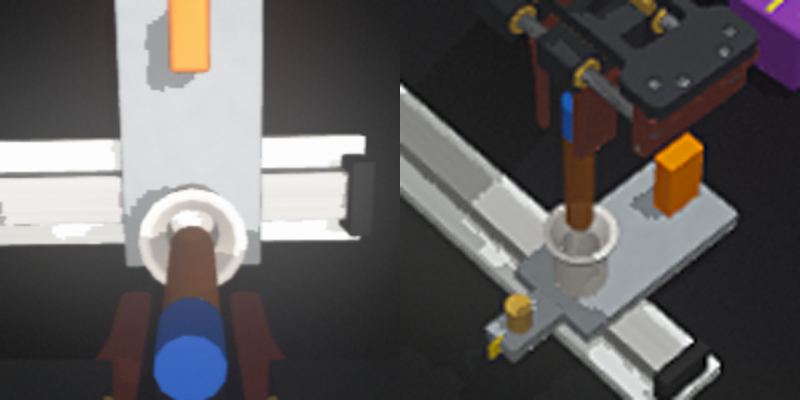

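Both views show the tube end centred over the cup mouth (left 193,235; right 580,222). Lower it in.

Emit:
arm_command(plan="0 0 0.01 0 0.01; 0 0 0.01 0 0.01; 0 0 0.01 0 0.01; 0 0 0.006 0 0.01; 0 0 0 0 0.01")

```text
clock: 10.3
tool_pos: [0.6028, 0.0667, 0.0899]
ee_rot: [0.209, -3.132, -0.0]
force: [0.9, 0.5, -0.9]
finger_gap: 0.0161
grip_force: 30.0
```

Emit:
arm_command(plan="0 0 0.004 0 0.01; 0 0 0.003 0 0.01; 0 0 0.002 0 0.01; 0 0 0 0 0.01; 0 0 0 0 0.01")

```text
clock: 10.72
tool_pos: [0.6037, 0.0666, 0.0828]
ee_rot: [0.209, -3.134, -0.0]
force: [-0.3, 0.5, -0.7]
finger_gap: 0.0163
grip_force: 30.0
```

Emit:
arm_command(plan="0 0 0.001 0 0.01; 0 0 0.001 0 0.01; 0 0 0 0 0.01; 0 0 0 0 0.01; 0 0 0 0 0.01")

```text
clock: 11.13
tool_pos: [0.604, 0.0666, 0.081]
ee_rot: [-0.209, 3.134, 0.0]
force: [0.6, 2.0, -0.3]
finger_gap: 0.0165
grip_force: 30.0
```

Emit:
arm_command(plan="0 0 0.001 0 0.01; 0 0 0 0 0.01; 0 0 0 0 0.01; 0 0 0 0 0.01; 0 0 0 0 0.01")

```text
clock: 11.55
tool_pos: [0.6045, 0.0667, 0.0809]
ee_rot: [-0.209, 3.133, 0.001]
force: [-0.4, 1.2, 6.1]
finger_gap: 0.0161
grip_force: 30.0
```

Contact with the cup floor (6 N upward at z 0.081, as expected). Release it, then rise.

Emit:
arm_command(plan="0 0 0 0 0.045; 0 0 0 0 0.045; 0 0 0 0 0.045; 0 0 0 0 0.045; 0 0 0 0 0.045")

```text
clock: 11.97
tool_pos: [0.6035, 0.0662, 0.0796]
ee_rot: [0.209, -3.134, 0.0]
force: [-0.8, 0.7, -0.5]
finger_gap: 0.044
grip_force: 0.0
```

Emit:
arm_command(plan="0 0 -0.015 0 0.045; 0 0 -0.025 0 0.045; 0 0 -0.025 0 0.045; 0 0 -0.02 0 0.045; 0 0 0 0 0.045")

```text
clock: 12.38
tool_pos: [0.6065, 0.0667, 0.1692]
ee_rot: [-0.208, 3.128, 0.001]
force: [0.1, 0.6, 0.7]
finger_gap: 0.0449
grip_force: 0.0
```

```bash
cat > g2.py <<'E'
from go import *
ctrl.observe(); C=cam('wrist'); im=ctrl.read_camera('wrist'); cv2.imwrite('pics/w6.png',im)
sc=ctrl.read_camera('scene')
hs=cv2.cvtColor(im,cv2.COLOR_BGR2HSV); m=cv2.inRange(hs,(5,150,170),(22,255,255)); m[200:]=0;m[:,:200]=0;m[:,420:]=0
r=cv2.minAreaRect(np.argwhere(m)[:,::-1].astype(np.float32)); print(r)
for r in [ctrl.mark_of('wrist','handle')]: 
    for q in r: print(q,atz('wrist',q['uv'],.039))
cv2.imwrite('pics/m6.png',np.hstack([cv2.resize(im[60:300,200:440],(400,400)),cv2.resize(sc[210:370,270:430],(400,400),interpolation=cv2.INTER_CUBIC)]))
go([.5305,.057,.16],188.4)
E
python3 g2.py
```

```text
((316.0, 132.5), (33.0, 16.0), 90.0)
{'uv': [314.9, 135.8], 'score': 0.84} [0.5261 0.0543 0.039 ]
pos [0.6032 0.0663 0.1641] ang -172.37 tilt z [-0.0009 -0.0002 -1.    ] F [-0.314  -0.7216 -0.7496] gap 0.04478354372497432 t 12.5333
turn rad -0.0134 shift [0.0733 0.0014 0.0042]
```

View pics/m6.png

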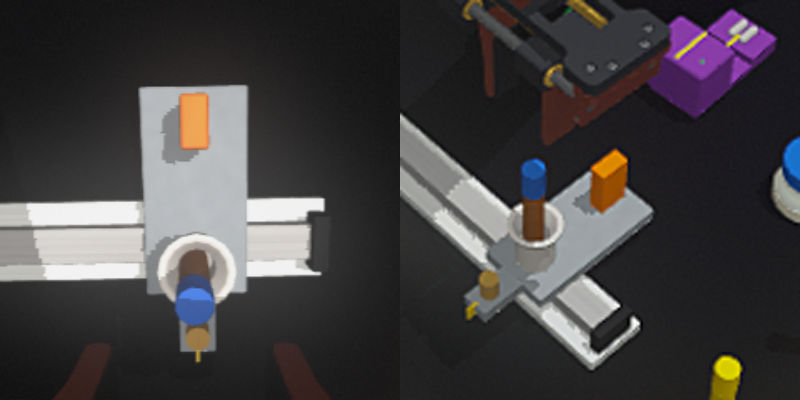

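The tube stands upright and released in the cup (left: cap 195,305; right: 533,180), and the slide is still at its loading end. Next is the handle.

Emit:
arm_command(plan="0 0 0 -0.013 0.045; 0.025 0 0 0 0.045; 0.03 0 0 0 0.045; 0.021 0 0 0 0.045; 0 0 0 0 0.045")

```text
clock: 12.95
tool_pos: [0.5237, 0.0542, 0.1632]
ee_rot: [0.23, -3.128, 0.001]
force: [0.4, 0.3, -0.6]
finger_gap: 0.0451
grip_force: 0.0
```

```bash
cat > k.py <<'E'
from go import *
C=cam('wrist'); ctrl.read_camera('wrist'); im=ctrl.read_camera('wrist'); C=cam('wrist'); cv2.imwrite('pics/w7.png',im)
hs=cv2.cvtColor(im,cv2.COLOR_BGR2HSV); m=cv2.inRange(hs,(5,150,120),(22,255,255)); m[:,:230]=0;m[:,400:]=0;m[320:]=0
k,l,st,c=cv2.connectedComponentsWithStats(m)
for i in range(1,k):
    if st[i,4]>80: print(c[i],st[i],atz('wrist',c[i],.085))
# blue cap check
m=cv2.inRange(hs,(100,120,50),(125,255,255)); k,l,st,c=cv2.connectedComponentsWithStats(m)
for i in range(1,k):
    if st[i,4]>80: print('blue',c[i],st[i])
p=np.array(ctrl.observe()['tool_pos']); print('centre at .085',proj('wrist',[p[0],p[1],.085]))
go([.5265,.055,.015],188.4)
E
python3 k.py
```

```text
[317.3989 229.2961] [310 211  16  37 564] [0.5263 0.0555 0.085 ]
blue [424.4009  64.6634] [ 383   19   82   93 4640]
blue [316.1308 330.3832] [307 326  19   8 107]
centre at .085 [316.8662 230.9458]
pos [0.5278 0.0553 0.1642] ang -171.59 tilt z [-0.0013 -0.0002 -1.    ] F [-0.4635  0.554   1.0461] gap 0.044836369482641705 t 13.05
turn rad 0.0002 shift [ 0.0011 -0.0001  0.1492]
```

Emit:
arm_command(plan="0.002 0 0.03 0 0.045; 0 0 0.03 0 0.045; 0 0 0.025 0 0.045; 0 0 0.015 0 0.045; 0 0 0 0 0.045")

```text
clock: 13.47
tool_pos: [0.5247, 0.0549, 0.0611]
ee_rot: [0.23, -3.127, 0.002]
force: [0.6, -0.1, -0.2]
finger_gap: 0.0447
grip_force: 0.0
```

Emit:
arm_command(plan="0 0 0.015 0 0.045; 0 0 0.015 0 0.045; 0 0 0.012 0 0.045; 0 0 0.007 0 0.045; 0 0 0 0 0.045")

```text
clock: 13.88
tool_pos: [0.5266, 0.0551, 0.015]
ee_rot: [0.23, -3.132, 0.0]
force: [-0.3, 0.1, -0.3]
finger_gap: 0.0453
grip_force: 0.0
```

Emit:
arm_command(plan="0 0 0 0 0.005; 0 0 0 0 0.005; 0 0 0 0 0.005; 0 0 0 0 0.005; 0 0 0 0 0.005", grip_force=40)

```text
clock: 14.3
tool_pos: [0.527, 0.0554, 0.0164]
ee_rot: [-0.229, 3.132, 0.001]
force: [-0.3, 1.6, 0.8]
finger_gap: 0.015
grip_force: 0.7
```

Emit:
arm_command(plan="0 0 0 0 0.005; 0 0 0 0 0.005; 0 0 0 0 0.005; 0 0 0 0 0.005; 0 0 0 0 0.005")

```text
clock: 14.72
tool_pos: [0.527, 0.0555, 0.0164]
ee_rot: [-0.23, 3.132, 0.0]
force: [-1.6, 1.0, 5.7]
finger_gap: 0.0139
grip_force: 40.0
```

```bash
cat > n.py <<'E'
from go import *
for n in ['scene','top','wrist']:
    C=cam(n); ctrl.read_camera(n); P={}
    for t in ('ball','notch','index','cup_floor'):
        z=0 if t=='index' else .043 if t=='cup_floor' else .022
        for r in ctrl.mark_of(n,t)[:2]:
            w=atz(n,r['uv'],z); print(n,t,round(r['score'],2),np.round(r['uv'],1),w,'along',round(float(w[:2]@[.146,-.989]),4))
p=np.array(ctrl.observe()['tool_pos']); print('tool along',p[:2]@[.146,-.989])
go(p,188.4)
E
python3 n.py
```

```text
scene ball 0.63 [306.2 331.8] [0.6477 0.0744 0.022 ] along 0.021
scene notch 0.68 [402.9 221.2] [ 0.326  -0.0401  0.022 ] along 0.0873
scene notch 0.56 [239.6 269.6] [ 0.6773 -0.1217  0.022 ] along 0.2193
scene index 0.81 [243.8 276.7] [ 0.6726 -0.1176 -0.    ] along 0.2145
scene index 0.64 [405.4 230.6] [ 0.3244 -0.0304  0.    ] along 0.0774
scene cup_floor 0.9 [323.2 310.2] [0.6035 0.0648 0.043 ] along 0.0241
top ball 0.52 [452.  295.4] [ 0.3917 -0.3849  0.022 ] along 0.4379
top ball 0.43 [264.6 191.8] [0.6447 0.0819 0.022 ] along 0.0131
top notch 0.88 [307.5 323.5] [ 0.3189 -0.0297  0.022 ] along 0.0759
top notch 0.59 [337.2 177.6] [ 0.6825 -0.0996  0.022 ] along 0.1981
top index 0.89 [343.8 181.2] [ 0.6774 -0.1169  0.    ] along 0.2145
top index 0.86 [306.1 322.7] [ 0.3194 -0.0256  0.    ] along 0.0719
top cup_floor 0.56 [272.  205.7] [0.6071 0.0609 0.043 ] along 0.0284
wrist index 0.76 [ 56.9 407.2] [ 0.6763 -0.121   0.    ] along 0.2184
wrist cup_floor 0.71 [319.  394.8] [0.6009 0.0673 0.043 ] along 0.0212
tool along 0.022085105259804158
pos [0.527  0.0555 0.0164] ang -171.58 tilt z [ 0.0008  0.0004 -1.    ] F [-0.9475  1.2107  5.9806] gap 0.013772433414960384 t 15.4667
turn rad 0.0003 shift [0. 0. 0.]
```

Handle gripped (13.9 mm, 40 N). The notch is about 194 mm ahead. I move 165 mm smoothly first.

Emit:
arm_command(plan="0 -0.004 0 0 0.005; 0 -0.01 0 0 0.005; 0 -0.015 0 0 0.005; 0 -0.018 0 0 0.005; 0 -0.018 0 0 0.005")

```text
clock: 15.88
tool_pos: [0.5368, -0.0087, 0.0164]
ee_rot: [-0.232, 3.132, 0.001]
force: [1.6, 2.8, 2.9]
finger_gap: 0.0141
grip_force: 40.0
```

Emit:
arm_command(plan="0 -0.018 0 0 0.005; 0 -0.018 0 0 0.005; 0 -0.018 0 0 0.005; 0 -0.018 0 0 0.005; 0 -0.014 0 0 0.005")

```text
clock: 16.3
tool_pos: [0.5501, -0.0951, 0.0164]
ee_rot: [-0.23, 3.131, -0.0]
force: [1.7, 3.1, 2.7]
finger_gap: 0.0136
grip_force: 40.0
```

Emit:
arm_command(plan="0 -0.009 0 0 0.005; 0 -0.005 0 0 0.005; 0 0 0 0 0.005; 0 0 0 0 0.005; 0 0 0 0 0.005")

```text
clock: 16.72
tool_pos: [0.552, -0.1077, 0.0164]
ee_rot: [-0.23, 3.131, -0.001]
force: [5.4, -0.3, 3.0]
finger_gap: 0.0139
grip_force: 40.0
```

```bash
python3 n.py
```

```text
scene notch 0.98 [403.  221.1] [ 0.3256 -0.0402  0.022 ] along 0.0873
scene notch 0.82 [241.4 269.5] [ 0.6743 -0.1199  0.022 ] along 0.217
scene index 0.77 [405.7 228.6] [ 0.3201 -0.0346  0.    ] along 0.0809
scene index 0.62 [239.7 276.5] [ 0.6792 -0.1227  0.    ] along 0.2206
scene cup_floor 0.56 [265.  259.3] [ 0.6297 -0.1001  0.043 ] along 0.191
scene cup_floor 0.19 [502.3 372. ] [0.4247 0.3408 0.043 ] along -0.275
top ball 0.65 [245.7 298.9] [0.3773 0.1237 0.022 ] along -0.0673
top ball 0.4 [328.3 179.1] [ 0.6785 -0.0773  0.022 ] along 0.1755
top notch 0.67 [345.1 177.7] [ 0.6824 -0.1194  0.022 ] along 0.2177
top notch 0.67 [306.9 325. ] [ 0.3152 -0.0282  0.022 ] along 0.074
top index 0.96 [344.4 182. ] [ 0.6753 -0.1184  0.    ] along 0.2157
top index 0.68 [309.7 323.8] [ 0.3168 -0.0346  0.    ] along 0.0805
top cup_floor 0.48 [334.6 195. ] [ 0.6352 -0.0931  0.043 ] along 0.1848
wrist cup_floor 0.61 [319.8 395.1] [ 0.626 -0.095  0.043] along 0.1854
tool along 0.18681551373295827
pos [ 0.5519 -0.1074  0.0164] ang -171.56 tilt z [ 0.0024 -0.0001 -1.    ] F [ 6.1203 -0.4798  3.7106] gap 0.013498839143042124 t 17.4667
turn rad 0.0007 shift [0. 0. 0.]
```

Emit:
arm_command(plan="-0.0005 -0.004 0 0 0.005; -0.0005 -0.005 0 0 0.005; 0 -0.004 0 0 0.005; 0 0 0 0 0.005; 0 0 0 0 0.005")

```text
clock: 17.88
tool_pos: [0.5539, -0.1206, 0.0164]
ee_rot: [-0.23, 3.132, -0.001]
force: [2.5, -0.7, 6.4]
finger_gap: 0.0138
grip_force: 40.0
```

Emit:
arm_command(plan="0 -0.001 0 0 0.005; 0 -0.001 0 0 0.005; 0 0 0 0 0.005; 0 0 0 0 0.005; 0 0 0 0 0.005")

```text
clock: 18.3
tool_pos: [0.554, -0.1216, 0.0164]
ee_rot: [-0.231, 3.133, 0.001]
force: [1.2, 1.0, 7.8]
finger_gap: 0.0139
grip_force: 40.0
```

Emit:
arm_command(plan="0 -0.001 0 0 0.005; 0 -0.001 0 0 0.005; 0 0 0 0 0.005; 0 0 0 0 0.005; 0 0 0 0 0.005")

```text
clock: 18.72
tool_pos: [0.5543, -0.1235, 0.0164]
ee_rot: [-0.231, 3.133, 0.001]
force: [1.8, 1.0, 7.9]
finger_gap: 0.014
grip_force: 40.0
```

Emit:
arm_command(plan="0 -0.001 0 0 0.005; 0 -0.001 0 0 0.005; 0 0 0 0 0.005; 0 0 0 0 0.005; 0 0 0 0 0.005")

```text
clock: 19.13
tool_pos: [0.5546, -0.1252, 0.0164]
ee_rot: [-0.232, 3.133, 0.001]
force: [1.5, 2.6, 7.3]
finger_gap: 0.0138
grip_force: 40.0
```

Emit:
arm_command(plan="0 -0.001 0 0 0.005; 0 -0.001 0 0 0.005; 0 0 0 0 0.005; 0 0 0 0 0.005; 0 0 0 0 0.005")

```text
clock: 19.55
tool_pos: [0.5546, -0.1257, 0.0164]
ee_rot: [0.233, -3.133, -0.004]
force: [-0.2, 5.5, 9.8]
finger_gap: 0.0139
grip_force: 40.0
```

Emit:
arm_command(plan="0 -0.001 0 0 0.005; 0 -0.001 0 0 0.005; 0 0 0 0 0.005; 0 0 0 0 0.005; 0 0 0 0 0.005")

```text
clock: 19.97
tool_pos: [0.555, -0.1281, 0.0164]
ee_rot: [0.233, -3.133, -0.003]
force: [-0.3, 4.3, 9.1]
finger_gap: 0.0139
grip_force: 40.0
```

Emit:
arm_command(plan="0 -0.001 0 0 0.005; 0 -0.001 0 0 0.005; 0 0 0 0 0.005; 0 0 0 0 0.005; 0 0 0 0 0.005")

```text
clock: 20.38
tool_pos: [0.5555, -0.1315, 0.0164]
ee_rot: [-0.231, 3.132, 0.001]
force: [2.3, 0.7, 7.4]
finger_gap: 0.0135
grip_force: 40.0
```

Emit:
arm_command(plan="0 -0.001 0 0 0.005; 0 -0.001 0 0 0.005; 0 0 0 0 0.005; 0 0 0 0 0.005; 0 0 0 0 0.005")

```text
clock: 20.8
tool_pos: [0.5561, -0.1349, 0.0164]
ee_rot: [-0.23, 3.132, -0.002]
force: [2.8, -3.1, 4.8]
finger_gap: 0.0137
grip_force: 40.0
```

The bar and crest are passed, since the resistance has turned into a pull. Now I find the centre of the notch.

Emit:
arm_command(plan="0 -0.001 0 0 0.005; 0 0 0 0 0.005; 0 0 0 0 0.005; 0 0 0 0 0.005; 0 0 0 0 0.005")

```text
clock: 21.22
tool_pos: [0.5563, -0.136, 0.0164]
ee_rot: [-0.23, 3.132, -0.002]
force: [3.4, -3.1, 5.2]
finger_gap: 0.0142
grip_force: 40.0
```

Emit:
arm_command(plan="0 -0.001 0 0 0.005; 0 0 0 0 0.005; 0 0 0 0 0.005; 0 0 0 0 0.005; 0 0 0 0 0.005")

```text
clock: 21.63
tool_pos: [0.5563, -0.1362, 0.0164]
ee_rot: [-0.231, 3.132, -0.0]
force: [3.0, -1.0, 6.4]
finger_gap: 0.0139
grip_force: 40.0
```

```bash
python3 -c "
from go import *
F=[]
for i in range(4):
    C=cam('scene'); ctrl.read_camera('scene'); F.append(np.r_[ctrl.observe()['force'],ctrl.observe()['tool_pos']])
print(np.array(F))
for n in ['scene','top']:
    ctrl.read_camera(n)
    for t,z in (('ball',.022),('notch',.022),('tube_blue',.043),('cup_floor',.043)):
        for r in ctrl.mark_of(n,t)[:2]:
            w=atz(n,r['uv'],z); print(n,t,round(r['score'],2),w,'along',round(float(w[:2]@[.146,-.989]),4))
"
```

```text
[[ 1.4531 -0.886   5.81    0.5563 -0.1362  0.0164]
 [ 3.2751 -1.1764  6.68    0.5563 -0.1362  0.0164]
 [ 2.6488 -1.051   6.8525  0.5563 -0.1362  0.0164]
 [ 2.3177 -0.3468  6.1529  0.5563 -0.1362  0.0164]]
scene ball 0.59 [ 0.6796 -0.1196  0.022 ] along 0.2175
scene notch 0.93 [ 0.3229 -0.0409  0.022 ] along 0.0876
scene notch 0.67 [ 0.6789 -0.1222  0.022 ] along 0.2199
scene tube_blue 0.72 [0.4953 0.246  0.043 ] along -0.171
scene tube_blue 0.67 [ 0.6387 -0.1302  0.043 ] along 0.222
scene cup_floor 0.97 [ 0.6357 -0.1299  0.043 ] along 0.2213
top ball 0.56 [ 0.6755 -0.1139  0.022 ] along 0.2113
top ball 0.29 [0.4644 0.3175 0.022 ] along -0.2462
top notch 0.79 [ 0.3127 -0.0251  0.022 ] along 0.0705
top notch 0.73 [ 0.6809 -0.1169  0.022 ] along 0.215
top tube_blue 0.66 [0.5741 0.2356 0.043 ] along -0.1492
top tube_blue 0.63 [0.4627 0.2227 0.043 ] along -0.1527
top cup_floor 0.43 [ 0.6433 -0.1295  0.043 ] along 0.222
```

Emit:
arm_command(plan="0 -0.001 0 0 0.005; 0 0 0 0 0.005; 0 0 0 0 0.005; 0 0 0 0 0.005; 0 0 0 0 0.005")

```text
clock: 22.75
tool_pos: [0.5563, -0.1363, 0.0164]
ee_rot: [-0.232, 3.133, 0.001]
force: [2.1, 1.6, 7.1]
finger_gap: 0.0136
grip_force: 40.0
```

The slide stays at y = -0.1363 while the force changes sign, so it is seated in the notch. I back off 0.5 mm so it holds with no push, and check the tube by the numbers.

Emit:
arm_command(plan="0 0.0005 0 0 0.005; 0 0 0 0 0.005; 0 0 0 0 0.005; 0 0 0 0 0.005; 0 0 0 0 0.005")

```text
clock: 23.17
tool_pos: [0.5563, -0.1363, 0.0164]
ee_rot: [-0.231, 3.132, 0.0]
force: [2.2, -0.6, 7.5]
finger_gap: 0.0136
grip_force: 40.0
```

```bash
python3 -c "
from go import *
e=np.array(ctrl.observe()['tool_pos'])+.078*np.array([.989,.146,0]); print('expected axis',e[:2])
rs=[]
for n in ['scene','top']:
    im=ctrl.read_camera(n); m=cv2.inRange(cv2.cvtColor(im,cv2.COLOR_BGR2HSV),(100,120,50),(125,255,255))
    u=proj(n,[e[0],e[1],.135]); k,l,st,c=cv2.connectedComponentsWithStats(m)
    for i in range(1,k):
        if np.hypot(*(c[i]-u))<15 and st[i,4]>20: print(n,c[i],st[i],'exp',u,atz(n,c[i],.135)); rs.append(ray(n,c[i]))
if len(rs)>1: print('tri',tri(rs[:2]))
s=ctrl.observe(); print(s['clock'],s['tool_pos'],s['force'],s['grip_force'])
for t,uv in (('green',(485.65,355.67)),('red',(513.35,342.9))): print(t,uv)
im=ctrl.read_camera('scene'); hs=cv2.cvtColor(im,cv2.COLOR_BGR2HSV)
for lo,hi in (((45,100,40),(85,255,255)),((0,150,60),(8,255,255)),((25,150,60),(34,255,255))):
    k,l,st,c=cv2.connectedComponentsWithStats(cv2.inRange(hs,lo,hi)); print([(np.round(c[i],1),st[i,4]) for i in range(1,k) if st[i,4]>60])
"
```

```text
expected axis [ 0.6334 -0.1249]
scene [252.0292 220.9489] [247 213  11  16 137] exp [252.8816 220.5764] [ 0.6352 -0.125   0.135 ]
23.2667 [ 0.5563 -0.1363  0.0164] [2.4051 0.4544 6.7857] 39.99630868434906
green (485.65, 355.67)
red (513.35, 342.9)
[(array([335. , 220.9]), np.int32(141)), (array([485.7, 355.7]), np.int32(153))]
[(array([513.3, 343. ]), np.int32(165))]
[(array([440.7, 332.3]), np.int32(358)), (array([398.4, 370.1]), np.int32(363))]
```

```bash
python3 -c "
from bench import ctrl
print(ctrl.hand_in())"
```

```text
the job is handed in; nothing more can be done
None
```

The job is handed in at about 23 s: the blue-capped tube is standing in the cup, the slide is seated in the index notch, and the gripper is still holding the orange handle at 40 N; the judge's verdict was not shown.

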